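Showcase lid: hold it at the stay's balance point

ROBOT

A 6-joint arm with a two-finger parallel gripper is mounted at the origin on the work surface. World frame = base frame: x ahead of the robot, y to its left, z up, the work surface at z = 0. Lengths are in m, angles in rad, forces in N, time in s.
With the tool pointing down it reaches from about 0.375 to 0.9 m from the base axis. Payload 3.1 kg.
Tool frame: the origin (TCP) lies midway between the tips of the shut fingers; the grasp point (between the pads) lies 19 mm behind it; z points along the fingers, y is the direction in which the jaws open and shut (so a half turn about z gives the same grasp; the last joint's range is limited). The gripper opens to 85 mm and grips with 20 to 120 N. Pads are 22 mm wide; open, the fingers measure 114 mm over their backs; the gripper's body (76 mm by 85 mm) begins 54 mm behind the grasp point. The pads swing forward as they close: fully open they stand 13 mm farther back than shut.
Start: joints at [-0.178, 0.527, 1.433, -0, 1.181, -0.178], TCP at [0.625, 0, 0.231] pointing down, gripper open.
Joint ranges: [-3.08, 3.08], [-0.75, 2.2], [0.22, 2.44], [-1.43, 4.57], [0, 2.65], [-2.85, 2.85]. Speed limits (rad/s): [2.79, 2.79, 3.14, 3.14, 3.14, 3.14].

INTERFACE

Orientations are given as a unit quaternion [x, y, z, w].
In Python, from station import manip gives the robot as it stands. The module is installed in compiled form; this text tells all that it offers.
- The arm moves only by the tool drive_tool, never from a script. Its argument "deltas" is one flat list of numbers, 4 for each row, row after row: the shift along the tool's x, y, z in cm, then the turn about the tool's z in degrees. A call has 1 to 12 rows; each row is the pose to reach, as a shift and turn from the pose measured when the call began, along the tool's axes at that moment; what a row does not reach only later rows make up. A row lasts 1/10 s, in which the tool goes at most 50 mm and 8.59 degrees, less where a joint would pass 70% of its speed; a pose out of reach is approached as far as the arm can. A call with a gripper value outside its range is refused whole. "hand" is the finger opening in cm, from 0 to 8.54, set as the call begins (left out, the last holds). The fingers move at their own pace and stop on an object; "squeeze" is the grip in N (left out, the last holds). Time passes only in rows, so rows that repeat a pose let the fingers close. It gives the time, the measured TCP pose, the force and the opening at its end, in the units of the state.
- manip.sense(): the state, without advancing time (a new reading comes with each control period).
- manip.snapshot(name): name is "scene" or "side" or "wrist"; returns a dict with "frame" (480x640x3 uint8, red, green, blue), "depth" (480x640 float32, m along the optical axis (not along the pixel's ray), 0 where there is no reading), "fx", "fy", "cx", "cy" (pixels), "k1" (the pictures are not rectified: a ray, as slopes to the right and down, at radius r is drawn at 1 + k1 r^2 times it, then the intrinsics apply), "R" (3x3) and "t" (3): a world point X has camera coordinates R X + t. Camera axes: x right, y down, z forward; pixel columns grow to the right and rows downward; lengths in m; the calibration is good to about 2 mm. A picture is of the moment at which its call begins.
- manip.sign_off(): hands the job in, once; it reports no verdict.
The state is a dict: "t": time; "q": joint angles; "qd": joint speeds; "tau": joint torques, N m; "tcp_pos": TCP position; "tool_rot": TCP orientation; "force": force on the tool from outside, world axes, zero at the start; "ft_torque": the same for the moment, N m; "finger_gap": opening from 0.0 (shut) to 1.0 (fully open).
Only numpy, scipy, OpenCV 4.12 (cv2) and the standard library are available. Lean on these libraries where they do the work, as an engineer would, in place of code of your own. Each camera call takes 0.05 s, during which the arm holds its last target.

TASK

The sprung stay of this book showcase is about to be trimmed. Draw the brass bolt on the front rail fully back to its end stop, lift the lid by its brass handle past its balance point, so that the stay plainly takes over, then ease it back to just below that point, within ten degrees of it, and finish there still holding the handle, with the lid kept still so that I can turn the stay's adjusting collar. Do not let the lid fly up or drop at any time, and leave the books, the magnifier and the pencil pot beside the case where they are.

Things in the scene. Friction and masses are not known exactly. Their poses are not given: they have to be found in the camera images.
- case: Glazed showcase fixed to the counter: dark wood, clear sides, 300 deep (x) x 360 wide (y), top 111 mm up. Origin: centre of its underside; x axis from front rail to hinged rear, y to its left. The front 76 mm of the top is a fixed rail with the bolt; the rest is the lid. A steel sprung stay with a brass collar sits outside the left (+y) wall, up to 22 mm proud.
- bolt (a joint): Travel of the brass slide bolt, m: 0 = shot home over the lid, 0.040 = drawn fully back to its end stop (towards the case's front, its -x). About 2 N of friction; it stays where it is left. Its steel rod locks the lid until drawn more than 30 mm. It starts within 8 mm of home.
- bolt_knob (a point): Centre of the bolt's upright round brass knob (16 mm diameter, 13 at the waist; from 17 to 49 mm above the rail; this point 34 mm above it, 145 above the counter). Bolt home: x -92, y -90 mm from the case's origin; it moves along the case's -x as the bolt is drawn. The barrel beneath is 10 mm high and 18 wide, the keeper on the lid 38 mm ahead 13 mm high.
- lid (a joint): Opening angle of the lid, rad: 0 shut, grows as the front edge rises, stop at 1.31. 0.95 kg, helped by the sprung stay. Balance point at 0.875 (50 degrees): below it the lid falls shut by itself; above it the stay lifts it to the stop by itself, plainly so from 0.90. Lifting takes about 3.5 N at the handle near shut, fading to 0 at balance; almost no friction, so it never stays where it is left.
- lid_handle (a point): Centre of the grip bar of the lid's brass bow handle: round, 12 mm diameter, 100 mm long along the case's y, its centre 40 mm above the lid's top face, near the front edge. Lid shut: x -52, y 0 mm from the case's origin, 151 mm above the counter. From the hinge point it is 198 mm along the lid and 56 mm above; it swings on that arc. A pinch across the round bar lets the lid turn in the grip.
- lid_hinge (a point): Point on the lid's hinge axis at mid-width: x +146 mm from the case's origin, 95 mm above the counter. The axis runs along the case's y axis. This frame turns with the lid.
- books_mid (a point): Centre of a pile of three hardbacks, 135 x 190 x 98 mm, loose, standing to the left of the case. Leave alone.
- magnifier_mid (a point): Centre of the lens of a magnifying glass, 72 mm wide, black handle, 170 mm long and 12 mm thick, lying to the right of the case. Leave alone.
- pencil_pot_mid (a point): Centre of a blue pot of pencils, 76 mm wide and 100 mm tall (150 mm with the pencils), standing to the right of the case. Leave alone.

How it is judged:
By the outcome, as a careful person would: the job done as asked, in the order asked, and still so for the second after the job is handed in, while the arm keeps its last pose, push and grip.
It also fails if it takes over 43 s, if anything falls off the work surface, if the arm or the gripper's body presses on something with over 40 N, if the wrist force passes 120 N, or if a joint passes its speed limit or range.

## Working session

There is one attempt and no reset: what is moved stays moved. The work goes in short steps, Python scripts to look and compute and a tool call to move; the robot and the scene stay as the last step left them, time stands still between calls to the robot, and variables do not carry over. Pictures are saved under pics/ and viewed, and the job is handed in when it is done.

Besides the shell and the picture viewer there is one more tool, called after "Call:" as name(argument=value, ...) on one line, values as JSON. drive_tool: Moves the arm, as the interface text tells. Its arguments: {"type":"object","properties":{"deltas":{"type":"array"},"hand":{"type":"number"},"squeeze":{"type":"number"}},"required":["deltas"]}

```bash
mkdir -p pics; cat > h.py <<'E'
import numpy as np,cv2
from station import manip
def snap(n,f):
    s=manip.snapshot(n); cv2.imwrite('pics/'+f,s['frame'][:,:,::-1]); np.save('pics/'+f[:-4]+'.npy',s,allow_pickle=True); return s
def load(f): return np.load('pics/'+f+'.npy',allow_pickle=True).item()
def ray(s,u,v):
    K=np.array([[s['fx'],0,s['cx']],[0,s['fy'],s['cy']],[0,0,1.]])
    p=cv2.undistortPoints(np.array([[[u,v]]],float),K,np.array([s['k1'],0,0,0.]))[0,0]
    return np.array([p[0],p[1],1])
def pt(s,u,v,w=1):
    d=s['depth'][v-w:v+w+1,u-w:u+w+1]; d=np.median(d[d>0])
    return s['R'].T@(ray(s,u,v)*d-s['t'])
def ptz(s,u,v,z):
    c=-s['R'].T@s['t']; r=s['R'].T@ray(s,u,v); return c+r*(z-c[2])/r[2]
E
python3 - <<'E'
from h import *
for n in ['scene','side','wrist']:
    s=snap(n,n+'0.png'); print(n,-s['R'].T@s['t'])
print(manip.sense())
E
```

```text
scene [1.02485137 0.07515918 0.76055746]
side [0.35072906 0.92740144 0.66326085]
wrist [0.62439157 0.07194555 0.37326207]
{'t': 0.15, 'q': array([-1.78501281e-01,  5.28245281e-01,  1.43362722e+00,  1.97223720e-06,
        1.18140182e+00, -1.78482783e-01]), 'qd': array([-0.00124373, -0.00199101, -0.00348786, -0.00078408, -0.00045001,
       -0.00063689]), 'tau': array([ 1.17890530e-03, -4.42742836e+01, -1.78276026e+01, -2.15643640e-04,
        5.61750654e-03, -9.84718270e-06]), 'tcp_pos': array([6.24442216e-01, 1.29849749e-04, 2.30556815e-01]), 'tool_rot': array([ 7.07113336e-01,  7.07099726e-01, -4.78801593e-04, -6.91193340e-04]), 'force': array([-0.24997595,  0.21731958, -0.12059145]), 'ft_torque': array([ 0.00435401,  0.00107292, -0.04194006]), 'finger_gap': 1.0022258049061898}
```

View pics/scene0.png

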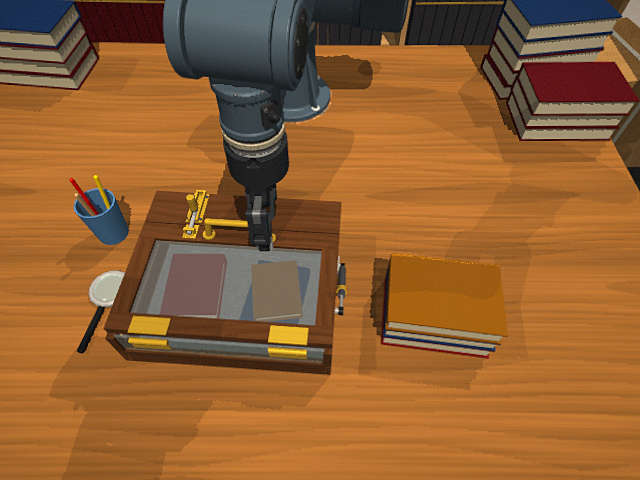

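View pics/side0.png

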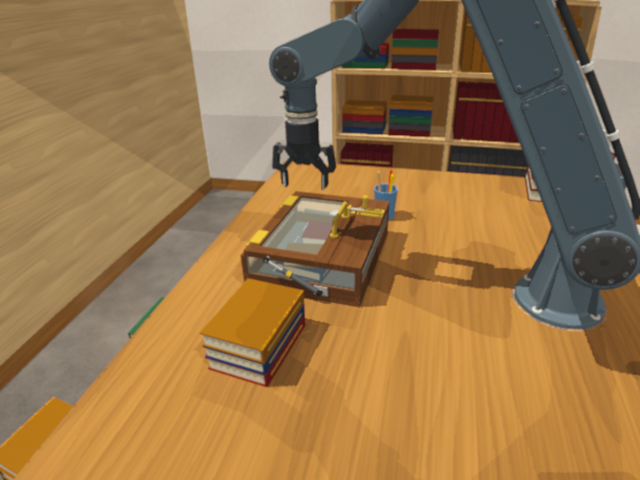

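View pics/wrist0.png

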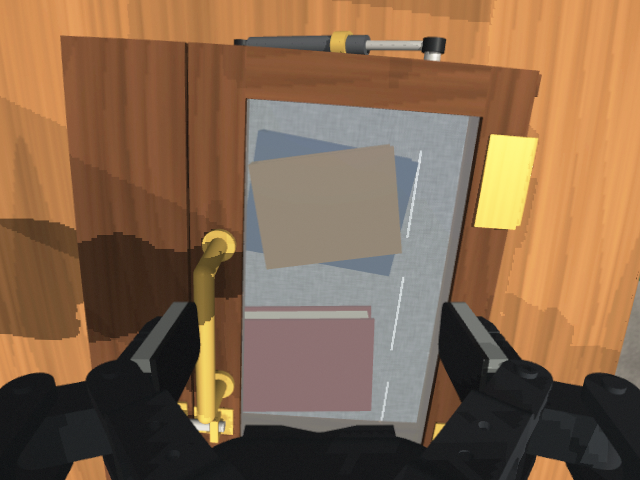

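```bash
python3 - <<'E'
from h import *
s=load('scene0'); im=cv2.imread('pics/scene0.png')
cv2.imwrite('pics/c1.png',cv2.resize(im[180:380,70:360],None,fx=2.75,fy=2.75,interpolation=cv2.INTER_CUBIC))
cv2.imwrite('pics/c2.png',cv2.resize(im[180:250,140:290],None,fx=5.3,fy=5.3,interpolation=cv2.INTER_CUBIC))
w=load('wrist0')
for uv in [(62,37),(540,71),(186,42)]: print(uv,ptz(w,*uv,.111),pt(w,uv[0]+(4 if uv[0]<500 else -6),uv[1]+6))
print('front post',ptz(w,218,243,.13))
E
```

```text
(62, 37) [0.46960813 0.11612112 0.111     ] [0.47186351 0.11259294 0.11140003]
(540, 71) [0.75837636 0.09597165 0.111     ] [0.75510003 0.09242453 0.11093007]
(186, 42) [0.54516277 0.11144502 0.111     ] [0.54731437 0.10805995 0.11100349]
front post [ 0.56108428 -0.0076541   0.13      ]
```

View pics/c1.png

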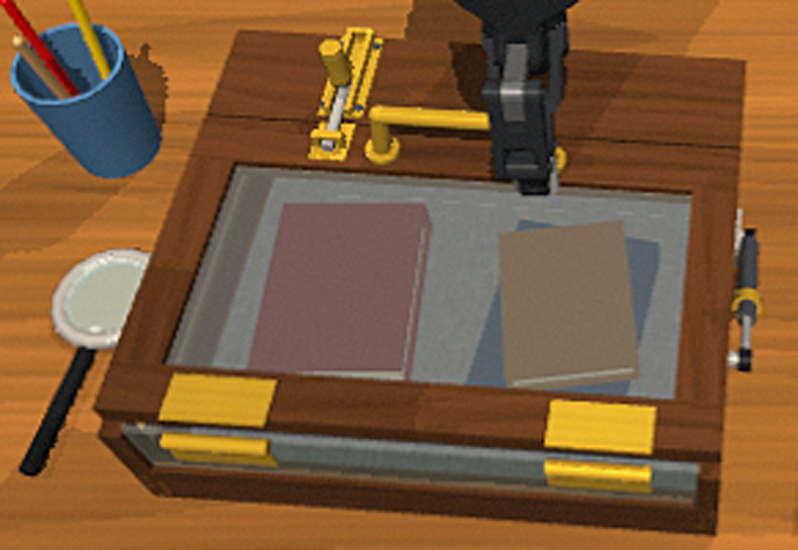

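View pics/c2.png

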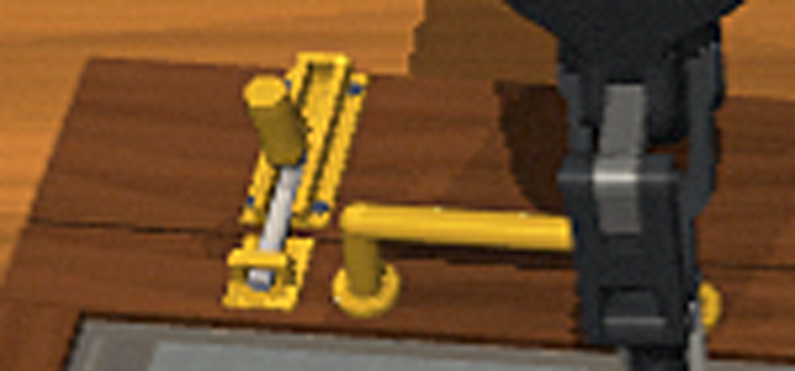

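```bash
python3 - <<'E'
from h import *
s=load('scene0')
P={}
for n,uv in dict(fr=(156.5,190.9),fl=(341.3,202.5),rl=(331.8,348),rr=(105.3,329)).items():
    P[n]=ptz(s,*uv,.111); print(n,P[n])
for a,b in [('fr','fl'),('fl','rl'),('fr','rr'),('rr','rl')]:
    d=P[b]-P[a]; print(a,b,np.linalg.norm(d),np.degrees(np.arctan2(d[1],d[0])))
# knob top centre crop2 (268,92)
u,v=140+268/5.3,180+92/5.3
K=ptz(s,u,v,.160); print('knob',K, pt(s,round(u),round(v)))
# handle bar near right end: (360,222) top
for a in [(380,222),(540,232)]:
    u,v=140+a[0]/5.3,180+a[1]/5.3; print('bar',ptz(s,u,v,.154),pt(s,round(u),round(v)))
w=load('wrist0')
for uv in [(205,290),(205,330),(207,380),(208,405)]: print('barw',ptz(w,*uv,.155),pt(w,*uv))
# using yaw
for yaw in [-4,-5,-3]:
    a=np.radians(yaw);ex=np.array([np.cos(a),np.sin(a)]);ey=np.array([-ex[1],ex[0]])
    o=np.array([.4696,.1161])+.15*ex-.18*ey
    o2=P['fr'][:2]+.15*ex+.18*ey
    print(yaw,o,o2,'knob in case',[(K[:2]-o)@ex,(K[:2]-o)@ey],'handle',o-.052*ex)
print('magn',ptz(s,108,289,.006),'pot',ptz(s,98,207,.1),'books',ptz(s,442,293,.098))
E
```

```text
fr [ 0.44343613 -0.24045389  0.111     ]
fl [0.47017835 0.11833492 0.111     ]
rl [0.76337902 0.09623503 0.111     ]
rr [ 0.73266982 -0.25850355  0.111     ]
fr fl 0.3597840367872048 85.73735793093691
fl rl 0.29403238321391467 -4.31049566922226
fr rr 0.2897963360586145 -3.5709190648463824
rr rl 0.356065328491668 85.05232184666816
knob [ 0.50200842 -0.15334485  0.16      ] [ 0.50208456 -0.15231462  0.16106055]
bar [ 0.55235836 -0.10996446  0.154     ] [ 0.55430045 -0.10874634  0.15618094]
bar [ 0.55611711 -0.05748008  0.154     ] [ 0.55894096 -0.05657544  0.15702077]
barw [ 0.55789438 -0.02818659  0.155     ] [ 0.55832842 -0.02753301  0.15642463]
barw [ 0.55565721 -0.0544153   0.155     ] [ 0.55626647 -0.05329524  0.15693466]
barw [ 0.5537854  -0.08994283  0.155     ] [ 0.55431899 -0.0887194   0.15664947]
barw [ 0.55273048 -0.10903577  0.155     ] [ 0.55324172 -0.10774461  0.15655713]
-4 [ 0.60667844 -0.073925  ] [ 0.6056269  -0.07135583] knob in case [np.float64(-0.09887500451876094), np.float64(-0.08652780178726356)] handle [ 0.55480511 -0.07029766]
-5 [ 0.60334117 -0.07628841] [ 0.60855337 -0.0742122 ] knob in case [np.float64(-0.09423123957957517), np.float64(-0.0855949541118521)] handle [ 0.55153905 -0.07175631]
-3 [ 0.60997396 -0.07150371] [ 0.60265103 -0.06855097] knob in case [np.float64(-0.10353434262682927), np.float64(-0.08737946251233783)] handle [ 0.55804522 -0.06878224]
magn [ 0.60243226 -0.3305752   0.006     ] pot [ 0.47587261 -0.34787558  0.1       ] books [0.65903479 0.28480123 0.098     ]
```

Call:
drive_tool(deltas=[-2, -1.5, 0, 0.5, -5, -4, 0, 2, -8, -6.5, 0, 3, -11, -9, 0, 4, -14, -11.2, 1, 4, -15.3, -12.2, 2, 4, -15.3, -12.2, 3, 4, -15.3, -12.2, 3, 4], hand=5, squeeze=40)

```text
t: 0.95
tcp_pos: [0.5015, -0.1524, 0.1994]
tool_rot: [0.732, 0.682, -0.001, -0.002]
force: [-0.8, 0.6, 0.6]
finger_gap: 0.587
```

```bash
python3 - <<'E'
from h import *
s=snap('wrist','wrist1.png'); snap('scene','scene1.png')
x=manip.sense();print(x['t'],x['tcp_pos'],x['tool_rot'],x['finger_gap'],x['force'])
E
```

```text
1.05 [ 0.50289968 -0.1522303   0.20053879] [ 7.31089633e-01  6.82280770e-01 -3.93641887e-04 -8.62511704e-04] 0.5866683094253229 [-0.23724232  0.84658723 -0.09914724]
```

View pics/wrist1.png

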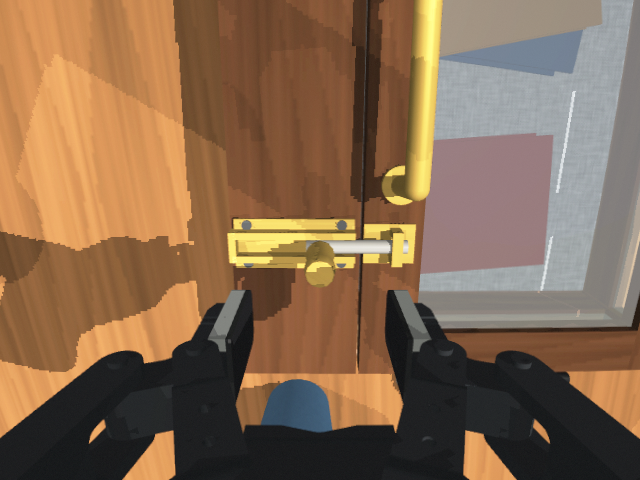

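View pics/scene1.png

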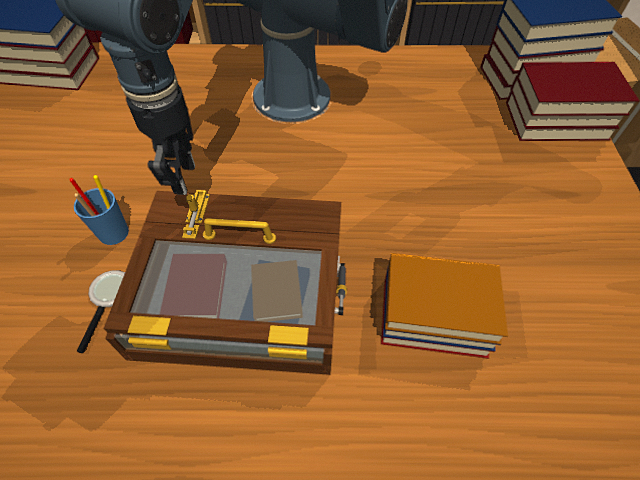

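```bash
python3 - <<'E'
from h import *
s=load('wrist1')
print('knob',ptz(s,320,272,.160),pt(s,320,270))
for uv in [(418,192),(428,60)]: print('bar',ptz(s,*uv,.155),pt(s,*uv))
print('seam',ptz(s,361,220,.111),ptz(s,368,20,.111),'rod end keeper',ptz(s,400,247,.118), 'plate front/rear',ptz(s,233,245,.115),ptz(s,356,245,.115))
S=load('scene1')
for uv in [(207,225),(272,231)]: print('scene bar',ptz(S,*uv,.153))
E
```

```text
knob [ 0.50159941 -0.15469049  0.16      ] [ 0.50168404 -0.15350182  0.16042842]
bar [ 0.54941995 -0.12032917  0.155     ] [ 0.54891945 -0.11986565  0.15721278]
bar [ 0.5542422  -0.06329148  0.155     ] [ 0.55372888 -0.06348515  0.15703751]
seam [ 0.52616943 -0.14378975  0.111     ] [ 0.53458031 -0.03761746  0.111     ] rod end keeper [ 0.54730522 -0.15949775  0.118     ] plate front/rear [ 0.45086242 -0.15251236  0.115     ] [ 0.52230499 -0.15751171  0.115     ]
scene bar [ 0.5584287  -0.11737213  0.153     ]
scene bar [ 0.57060926 -0.00469204  0.153     ]
```

Call:
drive_tool(deltas=[-0.1, 0, 2, 0, -0.2, -0.1, 4, 0, -0.2, -0.1, 6, 0, -0.2, -0.1, 7.2, 0, -0.2, -0.1, 7.2, 0], hand=5)

```text
t: 1.55
tcp_pos: [0.5014, -0.153, 0.1273]
tool_rot: [0.731, 0.683, -0.001, -0.002]
force: [-0.8, -0.3, 0.0]
finger_gap: 0.583
```

Call:
drive_tool(deltas=[0, 0, 0, 0, 0, 0, 0, 0, 0, 0, 0, 0, 0, 0, 0, 0], hand=0, squeeze=30)

```text
t: 1.95
tcp_pos: [0.502, -0.1531, 0.1282]
tool_rot: [0.731, 0.683, -0.0, -0.001]
force: [-0.0, 1.2, 2.8]
finger_gap: 0.166
```

Call:
drive_tool(deltas=[0, -0.5, 0, 0, 0, -1, 0, 0, 0, -1.5, 0, 0, 0, -2, 0, 0, 0, -2.5, 0, 0, 0, -2.8, 0, 0, 0, -3, 0, 0, 0, -3, 0, 0])

```text
t: 2.75
tcp_pos: [0.4714, -0.1509, 0.1283]
tool_rot: [0.731, 0.683, -0.001, -0.002]
force: [0.9, 1.6, 0.3]
finger_gap: 0.165
```

Call:
drive_tool(deltas=[0, -0.2, 0, 0, 0, -0.4, 0, 0, 0, -0.6, 0, 0, 0, -0.6, 0, 0])

```text
t: 3.15
tcp_pos: [0.467, -0.1507, 0.1284]
tool_rot: [0.731, 0.682, 0.001, -0.0]
force: [5.4, 4.1, -5.5]
finger_gap: 0.166
```

Call:
drive_tool(deltas=[0, -0.3, 0, 0, 0, -0.5, 0, 0, 0, -0.6, 0, 0, 0, -0.6, 0, 0])

```text
t: 3.55
tcp_pos: [0.4671, -0.1509, 0.1284]
tool_rot: [0.732, 0.681, 0.005, 0.005]
force: [17.8, 7.1, -11.5]
finger_gap: 0.165
```

```bash
python3 - <<'E'
from h import *
s=snap('wrist','wrist2.png')
x=manip.sense();print(x['t'],x['tcp_pos'],x['finger_gap'],x['force'])
E
```

```text
3.6 [ 0.46710346 -0.15091059  0.1284241 ] 0.16858313079476026 [ 18.11732548   6.81474723 -12.20307108]
```

View pics/wrist2.png

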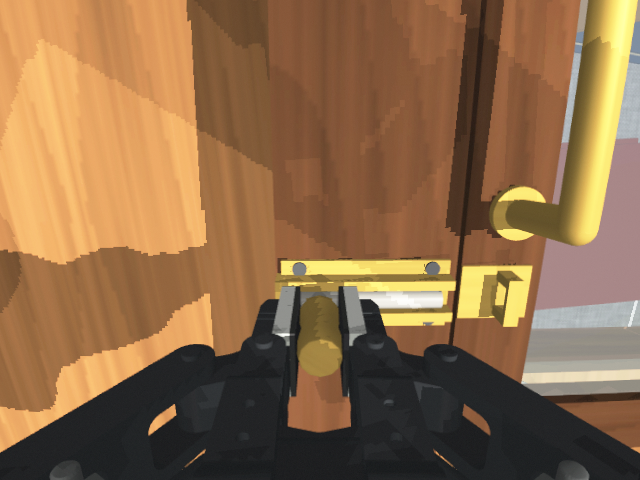

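Call:
drive_tool(deltas=[0, 0, 0, 0, 0, 0, 0, 0])

```text
t: 3.8
tcp_pos: [0.4673, -0.1507, 0.1283]
tool_rot: [0.732, 0.682, 0.005, 0.004]
force: [4.5, 3.5, -2.8]
finger_gap: 0.166
```

Call:
drive_tool(deltas=[0, 0, 0, 0, 0, 0, 0, 0, 0, 0, 0, 0], hand=5)

```text
t: 4.1
tcp_pos: [0.4668, -0.151, 0.1284]
tool_rot: [0.732, 0.681, 0.004, 0.004]
force: [1.5, -0.6, 0.8]
finger_gap: 0.582
```

Call:
drive_tool(deltas=[0, 0, -2, 0, 0, 0, -4, 0, 0, 0, -6, 0, 0, 0, -8, 0, 0, 0, -8, 0])

```text
t: 4.6
tcp_pos: [0.467, -0.152, 0.2108]
tool_rot: [0.732, 0.681, 0.005, 0.007]
force: [-0.1, -0.4, 0.3]
finger_gap: 0.586
```

```bash
python3 - <<'E'
from h import *
s=snap('wrist','wrist3.png');snap('scene','scene3.png')
x=manip.sense();print(x['t'],x['tcp_pos'],x['tool_rot'],x['finger_gap'],x['force'])
E
```

```text
4.7 [ 0.46547251 -0.15105487  0.20841682] [0.7318942  0.68138927 0.00430784 0.00458195] 0.5875088963796424 [-0.35229598  1.33996038  0.5199626 ]
```

View pics/wrist3.png

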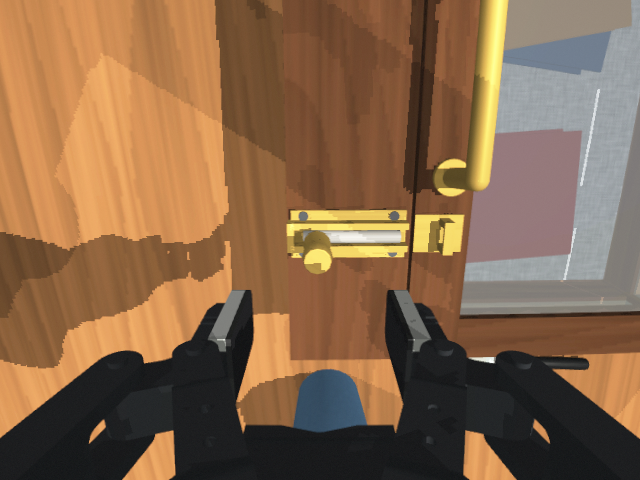

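```bash
python3 - <<'E'
from h import *
from scipy.spatial.transform import Rotation as R
s=load('wrist3')
print('knob',ptz(s,318,262,.160),pt(s,318,262))
for uv in [(479,186),(486,120),(493,30)]: print('bar',ptz(s,*uv,.156),pt(s,*uv))
print('seam',ptz(s,410,220,.111),ptz(s,428,20,.111))
x=manip.sense();M=R.from_quat(x['tool_rot']).as_matrix();print(M)
S=load('scene3')
a=np.radians(-4.2);ex=np.array([np.cos(a),np.sin(a)]);ey=np.array([-ex[1],ex[0]])
print('origin from knob',np.array([.467,-.153])+.132*ex+.09*ey)
E
```

```text
knob [ 0.4672139 -0.1537582  0.16     ] [ 0.46722093 -0.15353312  0.16058879]
bar [ 0.54898281 -0.12182126  0.156     ] [ 0.54855131 -0.12159324  0.15707187]
bar [ 0.55128435 -0.09038648  0.156     ] [ 0.55090807 -0.0903379   0.15690837]
bar [ 0.55334476 -0.05103736  0.156     ] [ 0.55281771 -0.05121839  0.15724109]
seam [ 0.524871   -0.14952576  0.111     ] [ 0.5362776 -0.0375562  0.111    ]
[[ 7.13802197e-02  9.97370224e-01  1.25499532e-02]
 [ 9.97449177e-01 -7.13753462e-02 -8.36372288e-04]
 [ 6.15844394e-05  1.25776409e-02 -9.99920896e-01]]
origin from knob [ 0.60523695 -0.07290914]
```

```bash
python3 - <<'E'
import cv2
im=cv2.imread('pics/scene3.png')
cv2.imwrite('pics/c3.png',cv2.resize(im[180:260,150:300],None,fx=5.3,fy=5.3,interpolation=cv2.INTER_CUBIC))
E
```

```text
(no output)
```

View pics/c3.png

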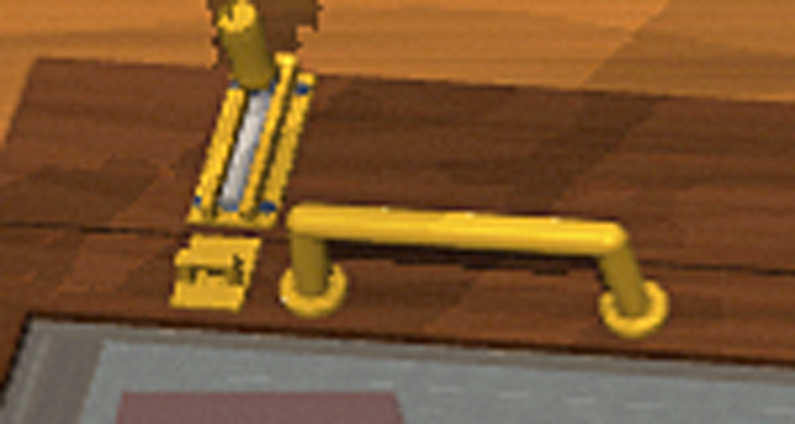

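Call:
drive_tool(deltas=[2, 2, 0, 0, 5, 4.5, 0, 0, 7.5, 7, 0, 0, 8.8, 8.1, 0, 0, 8.8, 8.1, 1.5, 0, 8.8, 8.1, 3.5, 0, 8.8, 8.1, 5.5, 0, 8.8, 8.1, 7, 0, 8.8, 8.1, 7.5, 0, 8.8, 8.1, 7.5, 0], hand=5)

```text
t: 5.7
tcp_pos: [0.5523, -0.0691, 0.1331]
tool_rot: [0.732, 0.681, 0.003, 0.003]
force: [0.0, 0.5, 0.2]
finger_gap: 0.584
```

```bash
python3 - <<'E'
from h import *
s=snap('wrist','wrist4.png')
x=manip.sense();print(x['t'],x['tcp_pos'],x['tool_rot'],x['finger_gap'],x['force'])
E
```

```text
5.75 [ 0.55300781 -0.06925365  0.13397468] [0.73196554 0.68131882 0.00388844 0.00400052] 0.5832569272739945 [ 0.62474602  0.56866863 -1.031991  ]
```

View pics/wrist4.png

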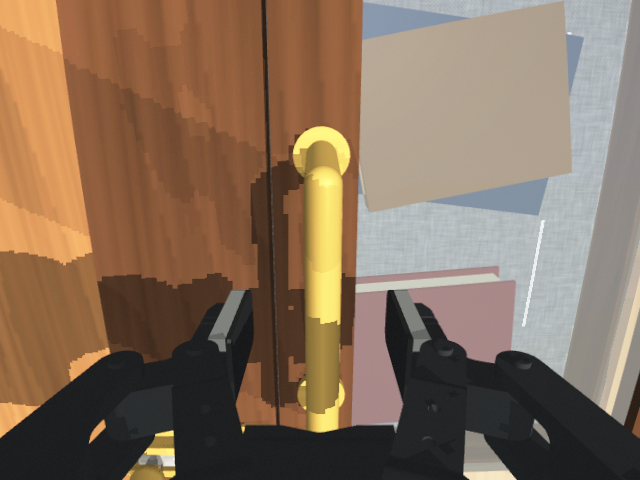

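The wrist view shows the bar running vertically at column about 322, midway between the pads (columns 237 and 405). I'll close on it.

Call:
drive_tool(deltas=[0, 0, 0, 0, 0, 0, 0, 0, 0, 0, 0, 0, 0, 0, 0, 0, 0, 0, 0, 0], hand=0, squeeze=40)

```text
t: 6.25
tcp_pos: [0.5535, -0.0694, 0.1348]
tool_rot: [0.732, 0.681, 0.004, 0.005]
force: [-1.5, -0.6, 4.9]
finger_gap: 0.124
```

```bash
cat > arc.py <<'E'
from h import *
from scipy.spatial.transform import Rotation as R
YAW=np.radians(-4.2);ex=np.array([np.cos(YAW),np.sin(YAW),0])
def off(t): # handle rel hinge in case x,z
    return np.array([-.198*np.cos(t)+.056*np.sin(t), .198*np.sin(t)+.056*np.cos(t)])
def plan(t0,ts):
    x=manip.sense();M=R.from_quat(x['tool_rot']).as_matrix()
    print(x['t'],x['tcp_pos'].round(4),x['tool_rot'].round(4),x['finger_gap'],x['force'].round(2))
    out=[]
    for t in ts:
        d=off(t)-off(t0); w=ex*d[0]+np.array([0,0,d[1]])
        out+=[*(M.T@w*100).round(2),0]
    print(out)
def angle(p0,p): # p0 = tcp when shut
    d=p-p0; v=off(0)+np.array([d@ex,d[2]])
    return np.arctan2(v[1],-v[0])-np.arctan2(.056,.198), np.hypot(*v)
E
python3 - <<'E'
from arc import *
plan(0,np.arange(.03,.301,.03))
E
```

```text
6.25 [ 0.5535 -0.0694  0.1348] [0.7319 0.6813 0.0042 0.0047] 0.12418097792667157 [-1.48 -0.61  4.92]
[np.float64(-0.0), np.float64(0.18), np.float64(-0.59), 0, np.float64(-0.0), np.float64(0.39), np.float64(-1.17), 0, np.float64(-0.0), np.float64(0.61), np.float64(-1.75), 0, np.float64(-0.0), np.float64(0.84), np.float64(-2.32), 0, np.float64(-0.0), np.float64(1.1), np.float64(-2.88), 0, np.float64(-0.0), np.float64(1.37), np.float64(-3.44), 0, np.float64(-0.0), np.float64(1.65), np.float64(-3.98), 0, np.float64(-0.0), np.float64(1.96), np.float64(-4.52), 0, np.float64(-0.01), np.float64(2.27), np.float64(-5.05), 0, np.float64(-0.01), np.float64(2.61), np.float64(-5.57), 0]
```

Call:
drive_tool(deltas=[0, 0.06, -0.2, 0, 0, 0.12, -0.39, 0, 0, 0.18, -0.59, 0, 0, 0.25, -0.78, 0, 0, 0.32, -0.98, 0, 0, 0.39, -1.17, 0, 0, 0.46, -1.36, 0, 0, 0.53, -1.56, 0, 0, 0.61, -1.75, 0, 0, 0.69, -1.94, 0, 0, 0.76, -2.13, 0, 0, 0.84, -2.32, 0])

```text
t: 7.45
tcp_pos: [0.5613, -0.07, 0.1582]
tool_rot: [0.732, 0.681, 0.004, 0.004]
force: [1.3, -0.6, -6.8]
finger_gap: 0.121
```

```bash
cat > st.py <<'E'
from arc import *
import sys
p0=np.array([.5535,-.0694,.1345])
x=manip.sense(); t,r=angle(p0,x['tcp_pos']); print('angle',t,'radius',r,'ideal',np.hypot(.198,.056))
if len(sys.argv)>1: plan(t,t+np.array(eval(sys.argv[1])))
E
python3 st.py "[.025*k for k in range(1,13)]"; python3 -c "
from h import *
snap('side','side5.png');snap('scene','scene5.png')"
```

```text
angle 0.12103944995736715 radius 0.2061826425336956 ideal 0.2057668583615933
7.45 [ 0.5613 -0.07    0.1582] [0.7319 0.6814 0.004  0.0044] 0.1207704774875264 [ 1.29 -0.56 -6.84]
[np.float64(-0.0), np.float64(0.21), np.float64(-0.47), 0, np.float64(-0.0), np.float64(0.43), np.float64(-0.93), 0, np.float64(-0.0), np.float64(0.67), np.float64(-1.39), 0, np.float64(-0.0), np.float64(0.91), np.float64(-1.84), 0, np.float64(-0.0), np.float64(1.17), np.float64(-2.29), 0, np.float64(-0.0), np.float64(1.43), np.float64(-2.73), 0, np.float64(-0.0), np.float64(1.71), np.float64(-3.16), 0, np.float64(-0.0), np.float64(2.0), np.float64(-3.59), 0, np.float64(-0.01), np.float64(2.3), np.float64(-4.01), 0, np.float64(-0.01), np.float64(2.61), np.float64(-4.42), 0, np.float64(-0.01), np.float64(2.93), np.float64(-4.82), 0, np.float64(-0.01), np.float64(3.26), np.float64(-5.22), 0]
```

View pics/side5.png

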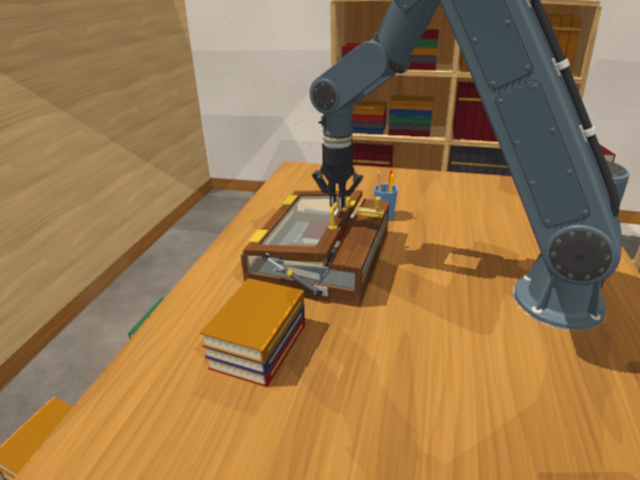

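The side view shows the lid's front edge raised slightly, with the handle still in the grip. The measured radius matches the arc, so I'll carry on.

Call:
drive_tool(deltas=[0, 0.21, -0.47, 0, 0, 0.43, -0.93, 0, 0, 0.67, -1.39, 0, 0, 0.91, -1.84, 0, 0, 1.17, -2.29, 0, 0, 1.43, -2.73, 0, 0, 1.71, -3.16, 0, 0, 2.0, -3.59, 0, 0, 2.3, -4.01, 0, 0, 2.61, -4.42, 0, 0, 2.93, -4.82, 0, 0, 3.26, -5.22, 0])

```text
t: 8.75
tcp_pos: [0.592, -0.0722, 0.2113]
tool_rot: [0.732, 0.681, 0.003, 0.003]
force: [-6.2, -1.8, 1.3]
finger_gap: 0.123
```

```bash
python3 st.py "[.02*k for k in range(1,13)]"
```

```text
angle 0.4188895773348679 radius 0.20742835704664095 ideal 0.2057668583615933
8.75 [ 0.592  -0.0722  0.2113] [0.7318 0.6815 0.0029 0.0033] 0.12267260256465742 [-6.23 -1.76  1.33]
[np.float64(-0.0), np.float64(0.27), np.float64(-0.31), 0, np.float64(-0.0), np.float64(0.54), np.float64(-0.62), 0, np.float64(-0.0), np.float64(0.83), np.float64(-0.92), 0, np.float64(-0.0), np.float64(1.11), np.float64(-1.21), 0, np.float64(-0.0), np.float64(1.41), np.float64(-1.5), 0, np.float64(-0.0), np.float64(1.71), np.float64(-1.78), 0, np.float64(-0.0), np.float64(2.01), np.float64(-2.06), 0, np.float64(-0.01), np.float64(2.32), np.float64(-2.33), 0, np.float64(-0.01), np.float64(2.64), np.float64(-2.59), 0, np.float64(-0.01), np.float64(2.96), np.float64(-2.85), 0, np.float64(-0.01), np.float64(3.28), np.float64(-3.1), 0, np.float64(-0.01), np.float64(3.61), np.float64(-3.35), 0]
```

Call:
drive_tool(deltas=[0, 0.26, -0.33, 0, 0, 0.51, -0.66, 0, 0, 0.79, -0.97, 0, 0, 1.06, -1.27, 0, 0, 1.36, -1.56, 0, 0, 1.66, -1.84, 0, 0, 1.96, -2.12, 0, 0, 2.27, -2.38, 0, 0, 2.59, -2.64, 0, 0, 2.91, -2.9, 0, 0, 3.23, -3.15, 0, 0, 3.56, -3.4, 0])

```text
t: 9.95
tcp_pos: [0.627, -0.0747, 0.2463]
tool_rot: [0.732, 0.682, 0.003, 0.003]
force: [-3.8, -1.6, 2.3]
finger_gap: 0.122
```

```bash
python3 st.py "[.02*k for k in range(1,13)]"; python3 -c "
from h import *
snap('side','side6.png')"
```

```text
angle 0.6577256099520652 radius 0.20884961107686606 ideal 0.2057668583615933
9.95 [ 0.627  -0.0747  0.2463] [0.7318 0.6815 0.0025 0.0031] 0.12214652769768318 [-3.84 -1.58  2.3 ]
[np.float64(-0.0), np.float64(0.34), np.float64(-0.24), 0, np.float64(-0.0), np.float64(0.67), np.float64(-0.47), 0, np.float64(-0.0), np.float64(1.02), np.float64(-0.7), 0, np.float64(-0.0), np.float64(1.37), np.float64(-0.91), 0, np.float64(-0.0), np.float64(1.72), np.float64(-1.13), 0, np.float64(-0.01), np.float64(2.08), np.float64(-1.33), 0, np.float64(-0.01), np.float64(2.44), np.float64(-1.53), 0, np.float64(-0.01), np.float64(2.8), np.float64(-1.72), 0, np.float64(-0.01), np.float64(3.17), np.float64(-1.9), 0, np.float64(-0.01), np.float64(3.55), np.float64(-2.08), 0, np.float64(-0.01), np.float64(3.92), np.float64(-2.24), 0, np.float64(-0.01), np.float64(4.3), np.float64(-2.4), 0]
```

View pics/side6.png

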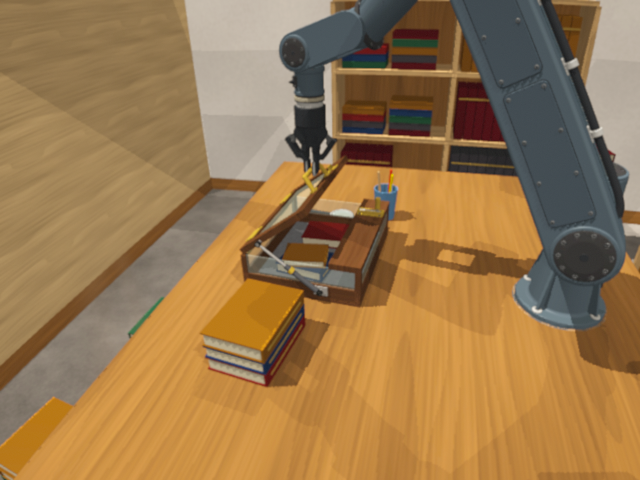

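Call:
drive_tool(deltas=[0, 0.32, -0.26, 0, 0, 0.64, -0.5, 0, 0, 0.98, -0.74, 0, 0, 1.32, -0.96, 0, 0, 1.67, -1.18, 0, 0, 2.03, -1.38, 0, 0, 2.39, -1.58, 0, 0, 2.75, -1.77, 0, 0, 3.12, -1.95, 0, 0, 3.5, -2.13, 0, 0, 3.87, -2.29, 0, 0, 4.25, -2.45, 0])

```text
t: 11.2
tcp_pos: [0.6706, -0.0778, 0.2725]
tool_rot: [0.732, 0.681, 0.003, 0.004]
force: [-4.0, -2.0, 4.7]
finger_gap: 0.119
```

```bash
python3 st.py "[.01*k for k in range(1,10)]"; python3 -c "
from h import *
snap('side','side7.png');snap('scene','scene7.png')"
```

```text
angle 0.9014654500332511 radius 0.2101005708988982 ideal 0.2057668583615933
11.2 [ 0.6706 -0.0778  0.2725] [0.7318 0.6815 0.0034 0.0042] 0.11933555559448557 [-4.   -2.03  4.75]
[np.float64(-0.0), np.float64(0.19), np.float64(-0.08), 0, np.float64(-0.0), np.float64(0.38), np.float64(-0.15), 0, np.float64(-0.0), np.float64(0.58), np.float64(-0.22), 0, np.float64(-0.0), np.float64(0.77), np.float64(-0.29), 0, np.float64(-0.0), np.float64(0.96), np.float64(-0.36), 0, np.float64(-0.0), np.float64(1.16), np.float64(-0.43), 0, np.float64(-0.0), np.float64(1.35), np.float64(-0.49), 0, np.float64(-0.0), np.float64(1.55), np.float64(-0.55), 0, np.float64(-0.0), np.float64(1.75), np.float64(-0.61), 0]
```

View pics/side7.png

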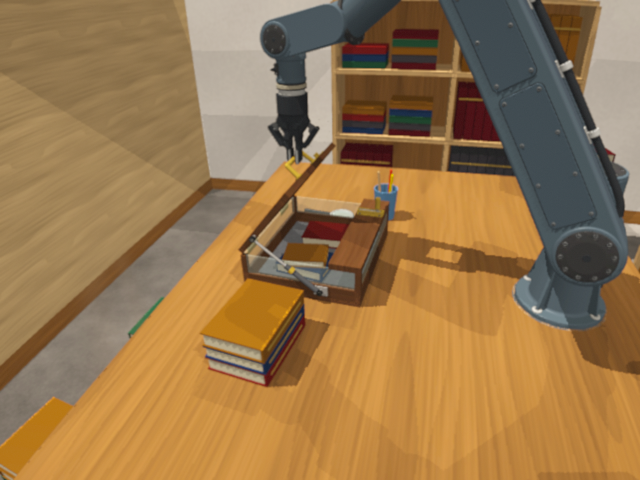

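View pics/scene7.png

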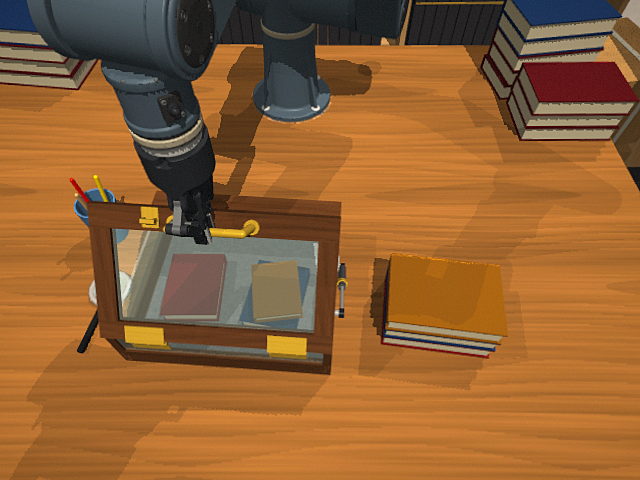

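```bash
cat > lid.py <<'E'
from arc import *
def lidang(f,pix):
    s=load(f); P=np.array([pt(s,*p) for p in pix]); c=P.mean(0); U,S,V=np.linalg.svd(P-c); n=V[2]*np.sign(V[2][2])
    print('n',n,'resid mm',((P-c)@n*1000).round(1)); 
    ey=np.array([-ex[1],ex[0],0])
    print('plane angle',np.arctan2(n@ex,n[2]),'side',n@ey)
    # height line: top face is 16mm above hinge
    h=np.array([.6052,-.0729,.095])+.146*ex
    print('top face dist from hinge mm',((c-h)@n*1000).round(1))
E
python3 - <<'E'
from lid import *
lidang('scene7',[(328,215),(328,250),(327,280),(325,320),(290,212),(110,215),(115,330),(106,260),(200,335),(250,338),(108,300),(310,215),(230,209)])
s=load('scene7'); 
for uv in [(225,234),(235,234),(245,232)]: print(pt(s,*uv,0), pt(s,*uv))
E
```

```text
n [-0.16078645 -0.04359807  0.98602582] resid mm [-38.9  59.3  19.6 -35.9 -34.6 103.8 -53.8  45.2 -60.1 -63.7 -10.2  97.9
 -28.5]
plane angle -0.15805939827753618 side -0.055256695328189796
top face dist from hinge mm 89.5
[ 0.67864508 -0.04807611  0.29038116] [ 0.67746415 -0.04849647  0.28877737]
[ 0.67773777 -0.03522141  0.28926309] [ 0.67861459 -0.03494259  0.29045358]
[ 0.67467641 -0.02229734  0.28968038] [ 0.67452767 -0.02233873  0.28948037]
```

Call:
drive_tool(deltas=[0, 0.19, -0.08, 0, 0, 0.38, -0.15, 0, 0, 0.58, -0.22, 0, 0, 0.77, -0.29, 0, 0, 0.96, -0.36, 0, 0, 1.16, -0.43, 0, 0, 1.35, -0.49, 0, 0, 1.35, -0.49, 0, 0, 1.35, -0.49, 0])

```text
t: 12.2
tcp_pos: [0.6851, -0.0789, 0.2783]
tool_rot: [0.732, 0.681, 0.004, 0.005]
force: [-3.5, -1.5, 5.0]
finger_gap: 0.12
```

```bash
python3 st.py "[-.01*k for k in range(1,13)]"; python3 -c "
from h import *
snap('side','side8.png');snap('scene','scene8.png')
im=cv2.imread('pics/scene8.png');cv2.imwrite('pics/c8.png',cv2.resize(im[185:385,70:360],None,fx=2.75,fy=2.75,interpolation=cv2.INTER_CUBIC))
s=load('scene8')
d=s['depth']
for v in (205,215,225,235,260,300,345): print(v,[(u,*pt(s,u,v).round(3)) for u in (97,105,200,250,300,322,328,334)])
"
```

```text
angle 0.9759588336084672 radius 0.21046254987830978 ideal 0.2057668583615933
12.2 [ 0.6851 -0.0789  0.2783] [0.7318 0.6815 0.0042 0.0052] 0.11976661254441899 [-3.45 -1.45  4.97]
[np.float64(0.0), np.float64(-0.2), np.float64(0.06), 0, np.float64(0.0), np.float64(-0.39), np.float64(0.13), 0, np.float64(0.0), np.float64(-0.59), np.float64(0.19), 0, np.float64(0.0), np.float64(-0.78), np.float64(0.26), 0, np.float64(0.0), np.float64(-0.97), np.float64(0.33), 0, np.float64(0.0), np.float64(-1.17), np.float64(0.41), 0, np.float64(0.0), np.float64(-1.36), np.float64(0.48), 0, np.float64(0.0), np.float64(-1.55), np.float64(0.56), 0, np.float64(0.0), np.float64(-1.74), np.float64(0.64), 0, np.float64(0.0), np.float64(-1.93), np.float64(0.72), 0, np.float64(0.01), np.float64(-2.12), np.float64(0.8), 0, np.float64(0.01), np.float64(-2.3), np.float64(0.88), 0]
205 [(97, np.float64(0.622), np.float64(-0.235), np.float64(0.28)), (105, np.float64(0.621), np.float64(-0.224), np.float64(0.28)), (200, np.float64(0.679), np.float64(-0.068), np.float64(0.35)), (250, np.float64(0.479), np.float64(-0.056
[... 2682 characters left out ...]
p.float64(0.721), np.float64(0.08), np.float64(0.186)), (328, np.float64(0.721), np.float64(0.089), np.float64(0.187)), (334, np.float64(0.72), np.float64(0.098), np.float64(0.186))]
345 [(97, np.float64(0.714), np.float64(-0.32), np.float64(0.002)), (105, np.float64(0.714), np.float64(-0.306), np.float64(0.002)), (200, np.float64(0.748), np.float64(-0.114), np.float64(0.084)), (250, np.float64(0.761), np.float64(-0.029), np.float64(0.116)), (300, np.float64(0.763), np.float64(0.048), np.float64(0.122)), (322, np.float64(0.763), np.float64(0.081), np.float64(0.123)), (328, np.float64(0.764), np.float64(0.09), np.float64(0.123)), (334, np.float64(0.713), np.float64(0.104), np.float64(0.001))]
```

View pics/c8.png

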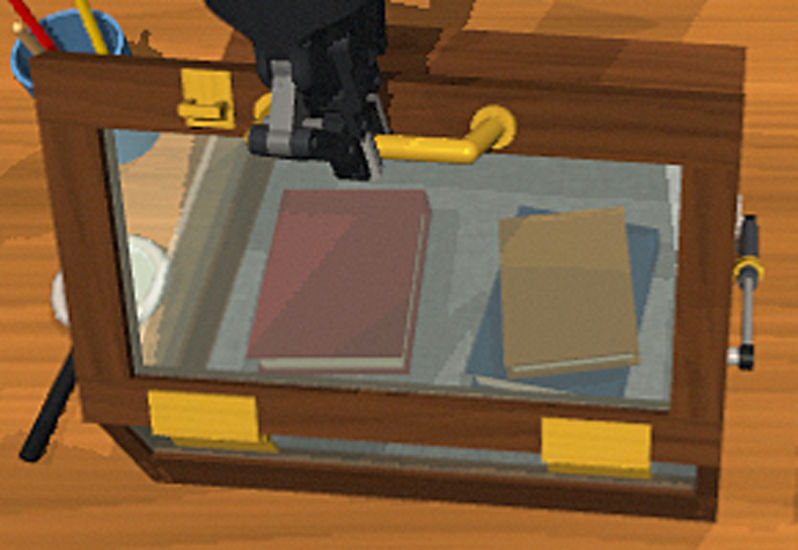

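```bash
cat >> lid.py <<'E'
def auto(f):
    s=load(f)
    lidang(f,[(328,v) for v in range(235,321,6)]+[(322,v) for v in range(235,321,6)]+[(101,v) for v in range(240,300,6)])
E
python3 -c "
from lid import *
auto('scene8')"
```

```text
n [ 0.82089035 -0.05997598  0.56792774] resid mm [-0.6  0.1  0.3  0.7 -0.7 -0.5 -0.1 -0.3 -0.4 -0.4  0.  -0.6 -0.1 -0.5
  1.  -0.2  0.3  0.1  0.7  0.  -0.2  0.8  0.4 -0.6  0.   0.2  0.  -0.1
  0.4  0.1  0.5  0.6 -0.1 -0.6 -0.5 -0.  -0.7 -0.1  0.8  0. ]
plane angle 0.9668103243457125 side 0.00030561232402989664
top face dist from hinge mm 17.1
```

Call:
drive_tool(deltas=[0, -0.2, 0.06, 0, 0, -0.39, 0.13, 0, 0, -0.59, 0.19, 0, 0, -0.78, 0.26, 0, 0, -0.97, 0.33, 0, 0, -1.17, 0.41, 0, 0, -1.36, 0.48, 0, 0, -1.55, 0.56, 0, 0, -1.74, 0.64, 0, 0, -1.93, 0.72, 0, 0, -2.12, 0.8, 0, 0, -2.3, 0.88, 0])

```text
t: 13.5
tcp_pos: [0.6626, -0.0773, 0.2691]
tool_rot: [0.732, 0.681, 0.005, 0.006]
force: [0.3, -1.7, 1.7]
finger_gap: 0.121
```

```bash
python3 st.py "[-.01*k for k in range(1,7)]"; python3 -c "
from h import *
snap('scene','scene9.png')
from lid import *
auto('scene9')"
```

```text
angle 0.8601325920796077 radius 0.21022742418532844 ideal 0.2057668583615933
13.5 [ 0.6626 -0.0773  0.2691] [0.7318 0.6815 0.0047 0.0056] 0.12054235368448218 [ 0.27 -1.73  1.74]
[np.float64(0.0), np.float64(-0.19), np.float64(0.08), 0, np.float64(0.0), np.float64(-0.37), np.float64(0.17), 0, np.float64(0.0), np.float64(-0.56), np.float64(0.26), 0, np.float64(0.0), np.float64(-0.74), np.float64(0.35), 0, np.float64(0.0), np.float64(-0.93), np.float64(0.44), 0, np.float64(0.0), np.float64(-1.11), np.float64(0.54), 0]
n [ 0.75155455 -0.05385646  0.65746881] resid mm [ 0.1 -0.2  0.4 -0.  -0.  -0.3  0.5 -0.  -0.7  0.3 -0.1  0.2 -0.3 -0.4
  0.2 -0.   0.2  0.7  0.  -1.  -0.4  0.2 -0.3 -0.1  0.1 -0.1  0.5  0.2
 -0.7  0.9  0.4 -0.4  0.5 -0.5  0.2 -0.2 -0.3  0.1  0.   0.1]
plane angle 0.8533410561988304 side 0.0013306730229196886
top face dist from hinge mm 16.5
```

Lid at 0.853. I'll ease it another 0.045 and hold.

Call:
drive_tool(deltas=[0, -0.19, 0.08, 0, 0, -0.37, 0.17, 0, 0, -0.56, 0.26, 0, 0, -0.74, 0.35, 0, 0, -0.84, 0.4, 0, 0, -0.84, 0.4, 0, 0, -0.84, 0.4, 0, 0, -0.84, 0.4, 0, 0, -0.84, 0.4, 0, 0, -0.84, 0.4, 0])

```text
t: 14.55
tcp_pos: [0.6537, -0.0766, 0.2649]
tool_rot: [0.732, 0.681, 0.004, 0.005]
force: [-1.8, -0.3, 2.7]
finger_gap: 0.116
```

Call:
drive_tool(deltas=[0, 0, 0, 0, 0, 0, 0, 0, 0, 0, 0, 0, 0, 0, 0, 0, 0, 0, 0, 0])

```text
t: 15.05
tcp_pos: [0.6537, -0.0766, 0.2649]
tool_rot: [0.732, 0.682, 0.004, 0.005]
force: [-0.4, -0.6, 4.0]
finger_gap: 0.124
```

```bash
python3 st.py; python3 -c "
from h import *
snap('scene','scene10.png');snap('wrist','wrist10.png')
from lid import *
auto('scene10')
x=manip.sense();print(x['t'],x['qd'].round(4),x['force'],x['finger_gap'])
a,b=cv2.imread('pics/scene1.png'),cv2.imread('pics/scene10.png')
for n,(y0,y1,x0,x1) in dict(books=(245,365,370,515),pot=(205,245,60,95)).items(): print(n,cv2.absdiff(a[y0:y1,x0:x1],b[y0:y1,x0:x1]).mean())
"
```

```text
angle 0.8132333726844829 radius 0.21035104280276018 ideal 0.2057668583615933
n [ 0.71853665 -0.05227571  0.69352169] resid mm [ 0.1 -0.6  0.3 -0.7 -0.6  0.4  0.9  0.8  0.4 -0.5 -0.1 -0.3 -0.2 -0.1
  0.5  0.3 -0.4 -0.4 -0.1  0.   0.1  0.9 -0.8  0.4 -0.6 -0.5  0.2  0.2
  0.2  0.2  0.3  0.1  0.5  0.   0.8 -0.1 -0.6 -0.1 -0.1 -0.6]
plane angle 0.8044303124274355 side 0.0004890099306275418
top face dist from hinge mm 16.6
15.15 [-0.0014 -0.0012  0.0008  0.0001 -0.0003  0.    ] [-1.79849029 -0.83166095  2.51264284] 0.12115371668576355
books 4.9094636015325674
pot 2.37
```

View pics/scene10.png

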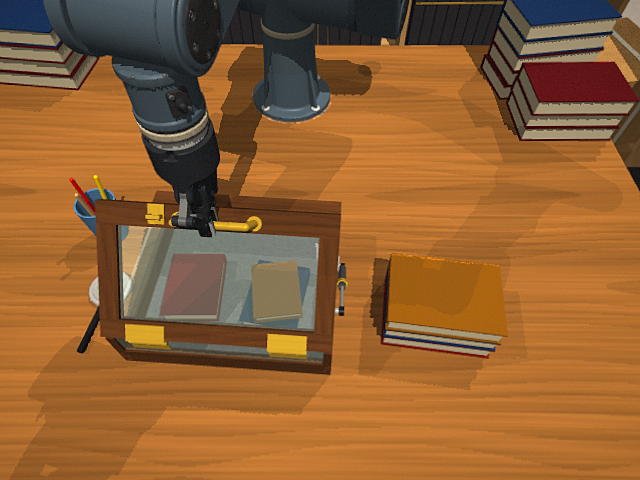

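View pics/wrist10.png

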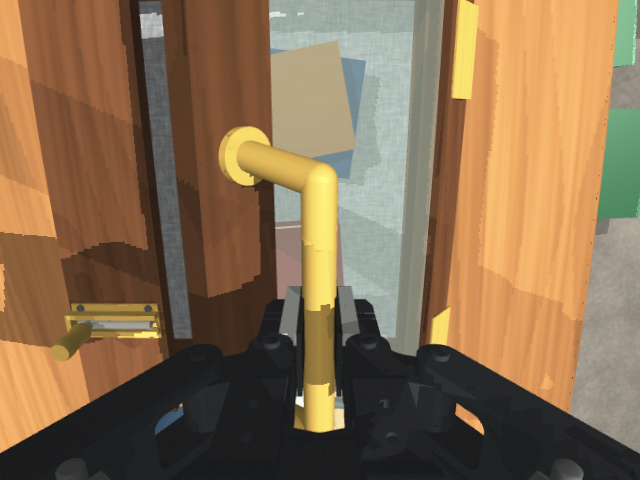

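The scene view shows the lid held open, and the books, pot and magnifier at their original pixels. The wrist view shows the bar still between the pads (column about 320) and the bolt's knob drawn fully back at (62,352). I'm handing the job in.

```bash
python3 -c "
from station import manip
print(manip.sign_off())"
```

```text
the job is handed in; nothing more can be done
None
```

The lid is being held still, gripped by its handle, about 4° below its balance point, and I handed the job in at about 15 s.

- **Bolt:** I drew it back until it met its end stop. It stopped moving while the pull rose to about 18 N, and it is still back in the last wrist picture.
- **Lid:** I raised it slowly to 0.967 rad, measured by fitting a plane to the camera's depth readings. That is past 0.90, where the stay plainly takes over. I then eased it back to 0.804 rad (46°), and the arm's joint speeds there were close to zero.
- **Grip:** The fingers are closed on the bar with a 40 N squeeze.
- **Items beside the case:** The books, magnifier and pencil pot look unmoved in the pictures. I checked this by eye; the rough image comparison was inconclusive because of shadows.

**Disagreements between checks:**
- The angle worked out from the arm's position read about 0.01 rad higher than the camera's.
- The handle bar appears to have slid about 3–4 mm along the pads towards the fingertips during the lift. The grip stayed secure.
- The force reading did not clearly show the stay taking over, because at 3–6 N it was mostly sideways load in the grip. My evidence for the takeover is the measured angle alone.

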